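# Hold the alignment rod through both bushings of a cello pegbox

## Task

The two new brass bushings in the cello's pegbox have to be kept in line while their glue sets: take the thin steel rod by its red handle from its rest, pass it gently through the bushing in the near cheek and on through the one in the far cheek, until about 2 cm of steel stands out beyond the far cheek. Finish while still holding the rod there by its handle, straight in both bushings and not forced against them. Leave the thick black-handled rod, the glue bottle and the rosin tin alone.

Things in the scene. Friction and masses are not known exactly. Their poses are not given: they have to be found in the camera images.
- thin_rod: The rod to use, loose, about 100 g: red handle 20 x 20 x 60 mm, then a round steel shaft, diameter 10, length 120 mm, its last 9 mm tapering to 5. Origin at the handle's centre; +y to the tip (shaft y = 30 to 150 mm); centre of mass near y = 73 mm. At the start level in its rest, axis 50 mm above the bench, tip roughly to world +y, handle sticking out free.
- thin_rod_tip (a point): Centre of the thin rod's tip, 150 mm from the centre of its handle; same axes as the rod.
- thin_rest: The thin rod's wooden rest, fixed, 60 x 110 mm, 58 mm high: two slotted uprights, 35 mm either side of its centre along y, carry the shaft. Origin at the centre of its underside; rod along its y, handle's centre at y = -90 mm. Lift the rod straight up 15 mm to clear it. The thin and thick rods may change places.
- pegbox: Cello neck and pegbox, fixed on a stand. Origin on the bench under the pegbox; x along the neck (scroll -x, fingerboard +x). Two upright cheeks, 14 mm thick, 130 long, z = 75 to 125 mm, outer faces y = -28 (near) and +28 (far), open gap between. One brass-ringed bore in each, diameter 14 mm, flared to 20 at the entry, both on one level line along y at x = 0, z = 100. Dark discs: plugs.
- near_mouth (a point): Centre of the near bore on the outer face of the near cheek (the side that faces the rods), 100 mm above the bench; axes as the pegbox. The rod goes in here, in the direction +y.
- far_mouth (a point): Centre of the far bore on the outer face of the far cheek, 56 mm beyond near_mouth along +y, 100 mm above the bench; axes as the pegbox. The rod comes out here.
- thick_rod: The wrong rod, to be left in its rest: like the thin one, but with a black handle 24 x 24 mm and a dark shaft 18 mm thick, too thick for the bores. Origin at the centre of its handle, +y to its tip.
- glue: Bystander: white glue bottle with a yellow label, 44 mm in diameter, 110 mm high, standing on the bench. Origin at the centre of its underside.
- rosin_tin: Bystander: round copper-coloured tin, 52 mm in diameter, 24 mm high. Origin at the centre of its underside.
Things that resemble listed ones, but are neither listed nor needed, are in the scene too. There is more than one size of the thin_rod; the job needs the middle-sized.

How it is judged (in metres and radians):
On the way, in this order (a step that is already met when the one before it is completed fails the run):
1. the thin rod is held by the gripper, lifted clear of its rest (contact force between the fingers and thin_rod above 2 N and height (world z) of thin_rod above 0.06 m and contact force between thin_rod and thin_rest below 0.1 N), for 0.1 s.
2. its tip has come through the near bushing and is in the gap between the cheeks (y of thin_rod_tip in the frame of near_mouth between 0.016 and 0.044 m and x of thin_rod_tip in the frame of near_mouth between -0.007 and 0.007 m and z of thin_rod_tip in the frame of near_mouth between -0.007 and 0.007 m and angle between the y axis of thin_rod and the y axis of pegbox, either way round below 0.12 rad and contact force between the fingers and thin_rod above 2 N), for 0.02 s.
3. its tip has come out through the far bushing (y of thin_rod_tip in the frame of far_mouth above 0.005 m and x of thin_rod_tip in the frame of far_mouth between -0.007 and 0.007 m and z of thin_rod_tip in the frame of far_mouth between -0.007 and 0.007 m and angle between the y axis of thin_rod and the y axis of pegbox, either way round below 0.12 rad and contact force between the fingers and thin_rod above 2 N), for 0.1 s.
At the end, for the whole second after the job is handed in: The thin rod spans both bushings: tip 10 to 35 mm beyond the far cheek's outer face, within 7 mm of the bore line in x and z, axis within 0.12 rad of it; still gripped (over 2 N), at rest (under 20 mm/s), pressing on the pegbox with under 12 N (y of thin_rod_tip in the frame of far_mouth between 0.01 and 0.035 m and x of thin_rod_tip in the frame of far_mouth between -0.007 and 0.007 m and z of thin_rod_tip in the frame of far_mouth between -0.007 and 0.007 m and angle between the y axis of thin_rod and the y axis of pegbox, either way round below 0.12 rad and contact force between the fingers and thin_rod above 2 N and contact force between thin_rod and pegbox below 12 N and linear speed of thin_rod below 0.02 m/s); the arm keeps its last pose, push and grip.
It fails at once if the thick rod is moved more than 25 mm (distance of thick_rod from where it was at the start of the episode above 0.025 m).
It fails at once if the glue bottle is moved more than 25 mm (distance of glue from where it was at the start of the episode above 0.025 m).
It fails at once if the rosin tin is moved more than 25 mm (distance of rosin_tin from where it was at the start of the episode above 0.025 m).
It fails at once if the glue bottle is tipped (angle between glue's own z axis and vertical above 0.5 rad).
It fails at once if the rod is pushed hard against the pegbox (over 40 N) (contact force between thin_rod and pegbox above 40 N).
It also fails if it takes over 43 s, if anything falls off the work surface, if the arm or the gripper's body presses on something with over 40 N, if the wrist force passes 120 N, or if a joint passes its speed limit or range.

## Robot

A 6-joint arm with a two-finger parallel gripper is mounted at the origin on the work surface. World frame = base frame: x ahead of the robot, y to its left, z up, the work surface at z = 0. Lengths are in mm, angles in degrees, forces in N, time in s.
With the tool pointing down it reaches from about 300 to 875 mm from the base axis. Payload 4.2 kg.
Tool frame: the origin (TCP) lies on the centre line of the jaws, within the pads' length; the fingertips stand 19 mm ahead of it and the grasp point (between the pads) is the TCP; z points along the fingers, y is the line along which they close (so a half turn about z gives the same grasp; the last joint's range is limited). The gripper opens to 85 mm and grips with 20 to 120 N. Pads are 22 mm wide; open, the fingers measure 114 mm over their backs; the gripper's body (76 mm by 85 mm) begins 54 mm behind the grasp point. The pads swing forward as they close: fully open they stand 13 mm farther back than shut.
Start: joints at [73.167, 18.312, 89.639, -0, 72.044, -1.146], TCP at [155.476, 553.594, 250.338] pointing down, gripper open.
Joint ranges: [-177.97, 177.97], [-48.28, 115.42], [12.27, 149.76], [-77.06, 257.06], [2.81, 150.46], [-146.56, 146.56]. Speed limits (degrees/s): [147.25, 147.25, 180, 180, 180, 180].

## Interface

Orientations are given as [roll, pitch, yaw] about the fixed x, y, z axes, in that order (R = Rz(yaw) Ry(pitch) Rx(roll)).
In Python, from cell import manip gives the robot as it stands.
- The arm moves only by the tool send_rows, never from a script. Its argument "steps" is a list of rows, each a list of 7 numbers: the turn, a rotation vector about the tool's x, y, z in rad, then the shift along the tool's x, y, z in mm, then the finger opening in mm, from 0 to 85.4. In form: [[rx, ry, rz, x, y, z, gripper], ...]. A call has exactly 10 rows; each row shifts and turns the commanded pose from where the row before left it, along the tool's axes as they then stand; what a row does not reach is not made up. A row lasts 1/8 s, in which the tool goes at most 62.5 mm and 10.7 degrees, less where a joint would pass 70% of its speed; a pose out of reach is approached as far as the arm can. A call with a gripper value outside its range is refused whole. The fingers move at their own pace and stop on an object; "force" is the grip in N (left out, the last holds). Time passes only in rows, so rows that do not move let the fingers close, or fill a call up. It gives the time, the measured TCP pose, the force, the opening and the grip force at its end, in the units of the state.
- manip.observe(): the state, without advancing time (a new reading comes with each control period).
- manip.snapshot(name): name is "scene" or "top" or "wrist"; returns the picture (400x640x3 uint8, red, green, blue); there is no depth.
- manip.calibration(name): a dict with "camera_matrix" (3x3 intrinsics, pixels), "eye" and "attitude" of the camera in the world; the wrist camera has in their place "mount" (4x4, takes a point from camera to tool coordinates, whose origin is the TCP and whose axes are the flange's). Camera axes: x right, y down, z forward; pixel columns grow to the right and rows downward; lengths in mm; the calibration is good to about 2 mm. The wrist camera is an equidistant fisheye: a pixel r from the principal point sees the ray r / f radians off the axis. A picture is of the moment at which its call begins: read the wrist's pose just before it. calibration takes no time and is no camera call.
- manip.sign_off(): hands the job in; it is judged then, once.
The state is a dict: "t": time; "qpos": joint angles; "qvel": joint speeds; "joint_efforts": joint torques, N m; "tool_pos": TCP position; "eef_rot": TCP orientation; "force": force on the tool from outside, world axes, zero at the start; "ft_torque": the same for the moment, N m; "gripper_width": finger opening in mm; "gripper_force": force on a finger pad.
Only numpy, scipy, OpenCV 4.12 (cv2) and the standard library are available. Lean on these libraries where they do the work, as an engineer would, in place of code of your own. Each camera call takes 0.05 s, during which the arm holds its last target. There are 200 camera calls.

## Working session

There is one attempt and no reset: what is moved stays moved. The work goes in short steps, Python scripts to look and compute and a tool call to move; the robot and the scene stay as the last step left them, time stands still between calls to the robot, and variables do not carry over. Pictures are saved under pics/ and viewed, at most 10 in all, crops included, and the job is handed in when it is done.

Besides the shell and the picture viewer there is one more tool, called after "Emit:" as name(argument=value, ...) on one line, values as JSON. send_rows: Moves the arm, as the interface text tells. Its arguments: {"type":"object","properties":{"steps":{"type":"array","items":{"type":"array","items":{"type":"number"}}},"force":{"type":"number"}},"required":["steps"]}

```bash
mkdir -p pics; ls
python3 - <<'E'
from cell import manip
import cv2
print(manip.observe())
for n in("scene","top","wrist"):
    im=manip.snapshot(n); cv2.imwrite(f"pics/{n}0.png",im[:,:,::-1]); print(n,manip.calibration(n))
E
```

```text
pics
{'t': 0.0, 'qpos': array([ 7.31646894e+01,  1.83517502e+01,  8.97062457e+01,  8.39011066e-05,
        7.20433050e+01, -1.14447900e+00]), 'qvel': array([ 0.06542283, -0.0659287 ,  0.07474043, -0.03309259, -0.03368262,
       -0.02546729]), 'joint_efforts': array([ 7.73485299e-04, -4.15517271e+01, -2.34166628e+01,  1.01463613e-04,
        8.10670521e-03,  9.48158203e-06]), 'tool_pos': array([155.36492962, 553.1580575 , 249.48221377]), 'eef_rot': array([-1.79898721e+02, -2.10309560e-03,  1.64309141e+02]), 'force': array([0.23975054, 0.50389497, 0.4023886 ]), 'ft_torque': array([-0.03560441,  0.03628095, -0.00777412]), 'gripper_force': 0.0, 'gripper_width': 84.9393692638687}
scene {'camera_matrix': array([[501.32232511,   0.        , 309.62739817],
       [  0.        , 501.32232511, 202.61634175],
       [  0.        ,   0.        ,   1.        ]]), 'eye': array([1339.77275414, -239.71528849, 1077.96047167]), 'attitude': array([-1.38196500e+02, -1.74401017e-02,  7.38469337e+01])}
top {'camera_matrix': array([[388.92717535,   0.        , 311.2400887 ],
       [  0.        , 388.92717535, 199.67277427],
       [  0.        ,   0.        ,   1.        ]]), 'eye': array([ 405.20942964,  -25.23061897, 1407.70932669]), 'attitude': array([-176.71042858,    0.74547023,  -88.44986845])}
wrist {'camera_matrix': array([[309.70691629,   0.        , 318.64364131],
       [  0.        , 309.70691629, 202.62064074],
       [  0.        ,   0.        ,   1.        ]]), 'mount': array([[-2.22293175e-04, -9.60978167e-01, -2.76624137e-01,
         6.89815514e+01],
       [ 9.99999886e-01, -3.30420100e-04,  3.44269856e-04,
         6.31833295e-01],
       [-4.22237990e-04, -2.76624029e-01,  9.60978131e-01,
        -1.23194781e+02],
       [ 0.00000000e+00,  0.00000000e+00,  0.00000000e+00,
         1.00000000e+00]])}
```

View pics/top0.png

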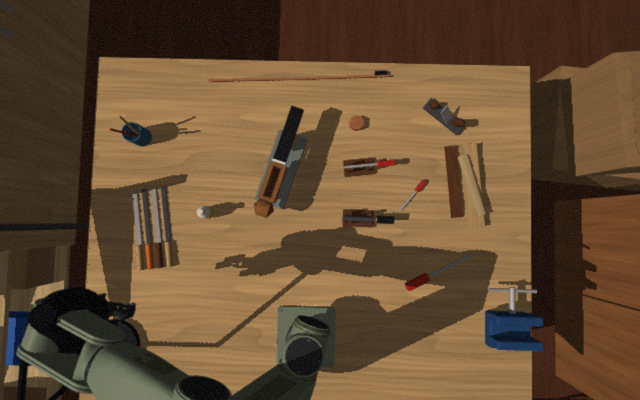

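View pics/scene0.png

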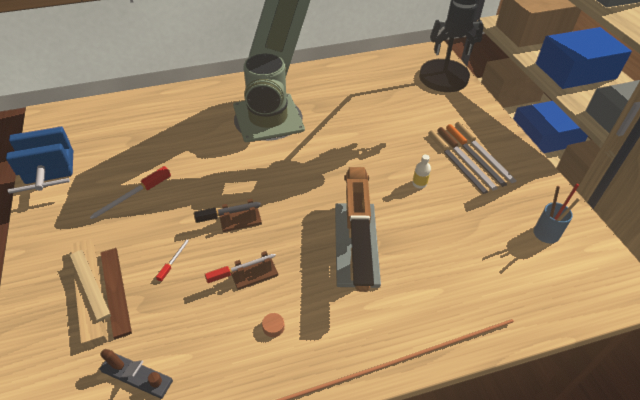

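The top view candidates are:
- Red handle in a rest at (388,163).
- Large red screwdriver-like rod, lying loose, at (417,282).
- Small red one, lying loose, at (421,185).
- Black-handled rod in a rest at (385,219), which is the thick rod.

I choose (388,163): it is middle-sized and sits in the wooden rest. The pegbox is around (275,185), the glue at (204,212) and the tin at (358,122). Next I'll check with a close crop and measure.

```bash
cat > h.py <<'E'
from cell import manip
import numpy as np, cv2
from scipy.spatial.transform import Rotation as R
def rot(a): return R.from_euler('xyz',a,degrees=True).as_matrix()
def cam(n,st=None):
    c=manip.calibration(n); K=c['camera_matrix']
    if n!='wrist': return K,rot(c['attitude']),np.array(c['eye'])
    T=rot(st['eef_rot']); M=c['mount']
    return K,T@M[:3,:3],T@M[:3,3]+st['tool_pos']
def ray(n,uv,st=None):
    K,A,e=cam(n,st); d=np.array([(uv[0]-K[0,2])/K[0,0],(uv[1]-K[1,2])/K[1,1],1.])
    if n=='wrist':
        r=np.hypot(d[0],d[1]); d=np.array([d[0]/r*np.sin(r),d[1]/r*np.sin(r),np.cos(r)]) if r>1e-9 else np.array([0,0,1.])
    d=A@d; return e,d/np.linalg.norm(d)
def onz(n,uv,z,st=None):
    e,d=ray(n,uv,st); return e+d*(z-e[2])/d[2]
def proj(n,p,st=None):
    K,A,e=cam(n,st); c=A.T@(np.array(p,float)-e)
    if n=='wrist':
        s=np.hypot(c[0],c[1]); t=np.arctan2(s,c[2]); return K[:2,2]+K[0,0]*t*c[:2]/s
    return K[:2,2]+K[0,0]*c[:2]/c[2]
def tri(rays):
    A=0;b=0
    for e,d in rays: P=np.eye(3)-np.outer(d,d); A=A+P; b=b+P@e
    p=np.linalg.solve(A,b); return p,[np.linalg.norm((np.eye(3)-np.outer(d,d))@(p-e)) for e,d in rays]
def red(im):
    h=cv2.cvtColor(im,cv2.COLOR_RGB2HSV)
    return (((h[...,0]<6)|(h[...,0]>174))&(h[...,1]>170)&(h[...,2]>60)).astype(np.uint8)
E
python3 - <<'E'
from h import *
cs={}
for n in('top','scene'):
    im=cv2.imread(f'pics/{n}0.png')[:,:,::-1].copy()
    N,L,S,C=cv2.connectedComponentsWithStats(red(im))
    for i in range(1,N):
        if S[i,4]>25: print(n,S[i],C[i],onz(n,C[i],50 ).round(1))
T=cv2.imread('pics/top0.png');S=cv2.imread('pics/scene0.png')
a=cv2.resize(T[95:225,245:405],None,fx=2.5*2,fy=5,interpolation=cv2.INTER_CUBIC)[:590]
cv2.imwrite('pics/c1.png',a)
for p in [(-0,0,0)]: print(proj('top',p),proj('scene',p))
E
```

```text
top [378 160  17   7  92] [385.66304348 162.77173913] [ 619.2 -262.9   50. ]
top [415 180  11  12  54] [420.24074074 185.5       ] [ 542.3 -384.6   50. ]
top [405 274  25  17 183] [417.09289617 282.08743169] [ 208.2 -377.5   50. ]
scene [157 167  10   6  30] [162.  169.3] [ 211.4 -362.    50. ]
scene [142 176   9  13  30] [146.36666667 181.73333333] [ 250.4 -409.4   50. ]
scene [156 264  15  17 116] [163.15517241 272.0862069 ] [ 576.4 -391.5   50. ]
scene [206 267  24  13 147] [217.13605442 272.55102041] [ 614.4 -264.8   50. ]
[306.21446048 335.97233906] [267.65691206 117.24416747]
```

View pics/c1.png

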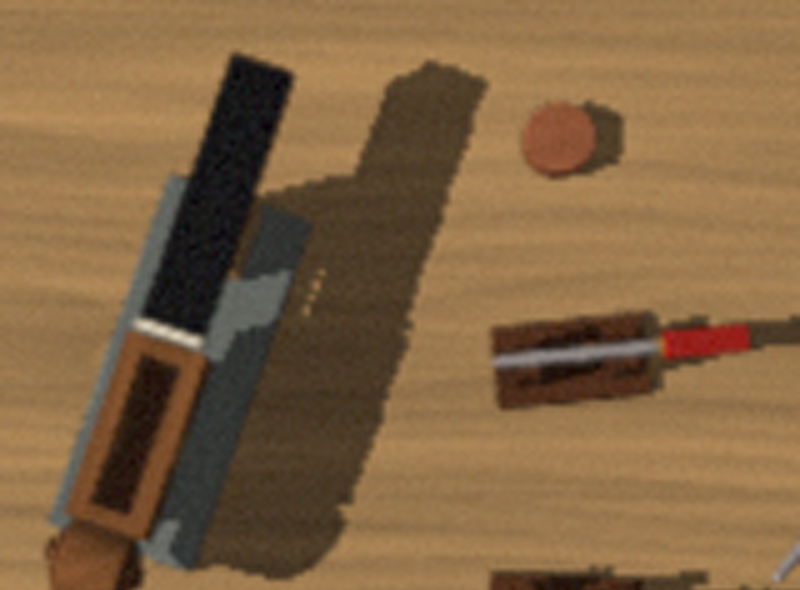

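The crop confirms the choice: red handle at crop (706,342), steel shaft lying in the wooden rest, tip towards the pegbox. The pegbox opening is centred at crop (138,440). The scene camera only sees the near cheek at a grazing angle, so I'll use the wrist camera for that.

```bash
cat >> h.py <<'E'
def rel(p,Rt,n,st=None,p0=None,R0=None):
    "identical row (rotvec rad, shift mm) repeated n times from measured (or given) pose to target p,Rt"
    if p0 is None: st=st or manip.observe(); p0=st['tool_pos']; R0=rot(st['eef_rot'])
    D=R.from_matrix(R0.T@Rt); r=D.as_rotvec()/n; q=R.from_rotvec(r).as_matrix()
    S=sum(np.linalg.matrix_power(q,k) for k in range(n))
    return r.round(4),np.linalg.solve(S,R0.T@(np.array(p)-p0)).round(2)
def down(yaw): return rot([180,0,yaw])
E
python3 - <<'E'
from h import *
c=lambda u,v:(245+u/5,95+v/5)
for q in [(132,338),(208,360),(147,541),(68,515)]: print(onz('top',c(*q),125)[:2].round(0))
for q in [(560,138,24),(497,362,55),(660,346,55),(748,338,55),(663,343,60),(749,337,60),(653,390,58),(498,408,58)]: print(q,onz('top',c(*q[:2]),q[2])[:2].round(1))
print('glue',onz('top',(204,212),110))
im=manip.observe(); print(rel((420,100,330),down(164.3),10))
E
```

```text
[598. 129.]
[585.  78.]
[464. 115.]
[479. 168.]
(560, 138, 24) [ 766.3 -162.2]
(497, 362, 55) [ 598.5 -118.4]
(660, 346, 55) [ 612.6 -231.9]
(748, 338, 55) [ 619.8 -293.2]
(663, 343, 60) [ 614.  -233.2]
(749, 337, 60) [ 619.7 -292.9]
(653, 390, 58) [ 581.2 -227.1]
(498, 408, 58) [ 565.8 -119.6]
glue [428.54511335 351.53280304 110.        ]
(array([-0.0001, -0.    ,  0.    ]), array([-37.74, -36.49,  -8.01]))
```

Run:
```python
from h import *
P1=np.array((430,20,320.))
print(rel(P1,down(164.3),10))
print(rel(P1,down(72.5),10,p0=P1,R0=down(164.3)))
Rt=down(72.5)@R.from_rotvec([0,np.radians(60),0]).as_matrix()
print(rel((493,0,160),Rt,10,p0=P1,R0=down(72.5)))
```

```text
(array([-0.0001, -0.    ,  0.    ]), array([-40.86, -43.92,  -7.  ]))
(array([-0.    , -0.    ,  0.1602]), array([0., 0., 0.]))
(array([-0.    ,  0.1047, -0.    ]), array([-7.62,  6.61, 14.92]))
```

Emit:
send_rows(steps=[[0,0,0,-41,-44,-7,85],[0,0,0,-41,-44,-7,85],[0,0,0,-41,-44,-7,85],[0,0,0,-41,-44,-7,85],[0,0,0,-41,-44,-7,85],[0,0,0,-41,-44,-7,85],[0,0,0,-41,-44,-7,85],[0,0,0,-41,-44,-7,85],[0,0,0,-41,-44,-7,85],[0,0,0,-41,-44,-7,85]])

```text
t: 1.4
tool_pos: [431.7, 17.2, 320.5]
eef_rot: [180.0, 0.0, 164.3]
force: [1.5, 0.5, -0.0]
gripper_width: 85.2
gripper_force: 0.0
```

Emit:
send_rows(steps=[[0,0,0.16,0,0,0,85],[0,0,0.16,0,0,0,85],[0,0,0.16,0,0,0,85],[0,0,0.16,0,0,0,85],[0,0,0.16,0,0,0,85],[0,0,0.16,0,0,0,85],[0,0,0.16,0,0,0,85],[0,0,0.16,0,0,0,85],[0,0,0.16,0,0,0,85],[0,0,0.16,0,0,0,85]])

```text
t: 2.65
tool_pos: [431.0, 19.1, 320.0]
eef_rot: [-180.0, 0.0, 72.3]
force: [0.3, 0.1, -0.4]
gripper_width: 84.9
gripper_force: 0.0
```

Emit:
send_rows(steps=[[0,0.105,0,-7.6,6.6,15,85],[0,0.105,0,-7.6,6.6,15,85],[0,0.105,0,-7.6,6.6,15,85],[0,0.105,0,-7.6,6.6,15,85],[0,0.105,0,-7.6,6.6,15,85],[0,0.105,0,-7.6,6.6,15,85],[0,0.105,0,-7.6,6.6,15,85],[0,0.105,0,-7.6,6.6,15,85],[0,0.105,0,-7.6,6.6,15,85],[0,0.105,0,-7.6,6.6,15,85]])

```text
t: 3.9
tool_pos: [494.8, -0.4, 159.1]
eef_rot: [179.9, -60.3, 72.7]
force: [-0.0, -0.6, 0.5]
gripper_width: 84.7
gripper_force: 0.0
```

Run:
```python
from h import *
s=manip.observe(); print({k:s[k] for k in('t','qpos','tool_pos','eef_rot')})
im=manip.snapshot('wrist'); cv2.imwrite('pics/w1.png',im[:,:,::-1])
np.savez('w1.npz',tool_pos=s['tool_pos'],eef_rot=s['eef_rot'])
print(proj('wrist',(523,96,100),s))
```

```text
{'t': 3.9, 'qpos': array([-32.15356245,  27.28835166, 118.46684595,  61.25094912,
        73.43051591, -55.44528636]), 'tool_pos': array([ 4.94810498e+02, -3.81721011e-01,  1.59147720e+02]), 'eef_rot': array([179.91760016, -60.3197237 ,  72.65076354])}
[314.62710332 206.28937323]
```

View pics/w1.png

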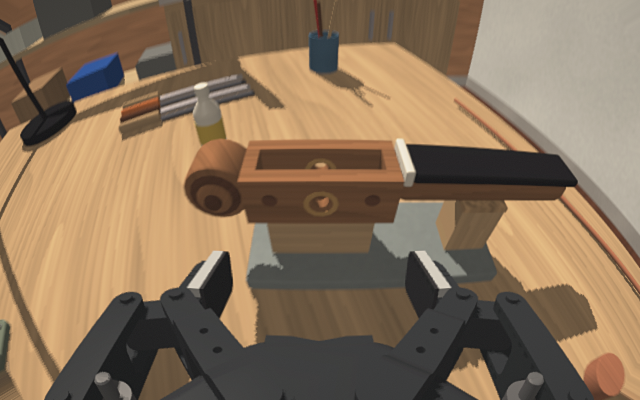

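The near bore ring is at (320,203), and the far ring shows through the opening at (320,163). The plugs are at (268,200) and (351,200). I'll measure the rings and cheek edges from a crop.

Run:
```python
from h import *
im=cv2.imread('pics/w1.png')
a=cv2.resize(im[130:232,230:410],None,fx=4.4,fy=4.4,interpolation=cv2.INTER_CUBIC); cv2.imwrite('pics/c2.png',a)
h=cv2.cvtColor(im,cv2.COLOR_BGR2HSV)
for q in [(305,203),(320,214),(331,195),(285,203),(320,203)]: print(q,h[q[1],q[0]])
```

```text
(305, 203) [ 17 133 107]
(320, 214) [ 16 133 107]
(331, 195) [ 17 135 106]
(285, 203) [ 13 126  87]
(320, 203) [ 12 138 152]
```

View pics/c2.png

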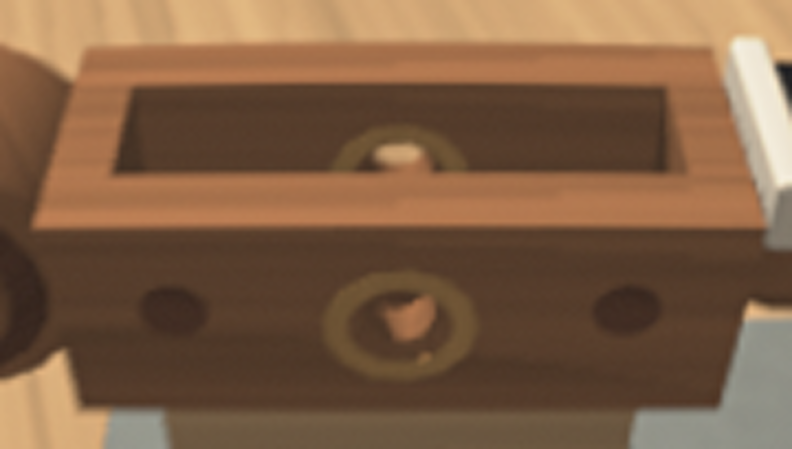

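Run:
```python
from h import *
s=dict(np.load('w1.npz'))
f=lambda u,v:((u+.5)/4.4-.5+230,(v+.5)/4.4-.5+130)
A=onz('wrist',f(33,228),125,s);B=onz('wrist',f(765,228),125,s);C=onz('wrist',f(85,46),125,s);D=onz('wrist',f(714,47),125,s)
print(A,B,C,D)
for p,q in((A,B),(C,D)): print(np.linalg.norm(q-p),np.degrees(np.arctan2(*(q-p)[1::-1])))
print('mid',(A+B)/2,(C+D)/2)
N=onz('wrist',f(400.5,326),100,s); print('near',N)
# near bore also by vertical plane through A,B
n=np.cross(B-A,[0,0,1.]);n/=np.linalg.norm(n)
e,d=ray('wrist',f(400.5,326),s); print('plane',e+d*(n@(A-e))/(n@d))
# near inner rim top edge & inner gap far edge
print('inner',[onz('wrist',f(u,v),125,s).round(1) for u,v in((115,172),(687,172))])
a=np.radians(-17.8); x=np.array([np.cos(a),np.sin(a),0]); y=np.array([-np.sin(a),np.cos(a),0])
```

```text
[466.65293326 116.43488349 125.        ] [589.72119423  77.9543601  125.        ] [483.27532443 170.59098152 125.        ] [607.55603482 131.5175583  125.        ]
128.94397053959068 -17.363224571457543
130.27826901073735 -17.452966371505095
mid [528.18706374  97.19462179 125.        ] [545.41567963 151.05426991 125.        ]
near [528.50939961  97.31723386 100.        ]
plane [528.44347931  97.11444673 100.22011923]
inner [array([483.2, 127.1, 125. ]), array([583.,  96., 125.])]
```

Near mouth is at (528.4, 97.2, 100) and the bore line direction has yaw −17.4°. Next I'll move above the handle.

Run:
```python
from h import *
s=manip.observe(); p0=s['tool_pos'];R0=rot(s['eef_rot'])
P=(615.5,-251,170)
r,t=rel(P,down(96.9),10); print(r,t)
p,Q=p0.copy(),R0
for k in range(10): p=p+Q@t; Q=Q@R.from_rotvec(r).as_matrix(); print(p.round(0),end=' ')
```

```text
[ 0.0219 -0.1039 -0.0388] [-20.2   15.15 -14.4 ]
[502. -26. 145.] [511. -53. 137.] [520. -80. 132.] [ 531. -107.  130.] [ 542. -134.  130.] [ 555. -160.  133.] [ 569. -185.  139.] [ 583. -208.  147.] [ 599. -231.  157.] [ 616. -251.  170.]
```

Emit:
send_rows(steps=[[0.022,-0.104,-0.039,-20.2,15.2,-14.4,85],[0.022,-0.104,-0.039,-20.2,15.2,-14.4,85],[0.022,-0.104,-0.039,-20.2,15.2,-14.4,85],[0.022,-0.104,-0.039,-20.2,15.2,-14.4,85],[0.022,-0.104,-0.039,-20.2,15.2,-14.4,85],[0.022,-0.104,-0.039,-20.2,15.2,-14.4,85],[0.022,-0.104,-0.039,-20.2,15.2,-14.4,85],[0.022,-0.104,-0.039,-20.2,15.2,-14.4,85],[0.022,-0.104,-0.039,-20.2,15.2,-14.4,85],[0.022,-0.104,-0.039,-20.2,15.2,-14.4,85]])

```text
t: 5.2
tool_pos: [617.2, -250.9, 177.7]
eef_rot: [179.8, 0.7, 97.1]
force: [-0.3, -0.1, -0.2]
gripper_width: 84.8
gripper_force: 0.0
```

Run:
```python
from h import *
s=manip.observe(); print({k:s[k] for k in('t','qpos','tool_pos','eef_rot')})
im=manip.snapshot('wrist'); cv2.imwrite('pics/w2.png',im[:,:,::-1])
np.savez('w2.npz',tool_pos=s['tool_pos'],eef_rot=s['eef_rot'])
N,L,S,C=cv2.connectedComponentsWithStats(red(im))
for i in range(1,N):
    if S[i,4]>100: 
        m=(L==i).astype(np.uint8); c=max(cv2.findContours(m,0,2)[0],key=cv2.contourArea)
        b=cv2.boxPoints(cv2.minAreaRect(c)); print(S[i]); print(b.round(1).tolist(),[onz('wrist',q,60,s)[:2].round(1).tolist() for q in b])
```

```text
{'t': 5.2, 'qpos': array([-22.87900443,  29.00093584,  83.21071391,  -0.56580747,
        67.26058005, -29.79530211]), 'tool_pos': array([ 617.20955636, -250.92968355,  177.65230543]), 'eef_rot': array([179.80313994,   0.7163364 ,  97.13137276])}
[ 306  185   24   67 1457]
[[306.0, 185.0], [329.0, 185.0], [329.0, 251.0], [306.0, 251.0]] [[607.2, -237.8], [625.4, -235.5], [633.2, -292.9], [613.7, -295.4]]
[ 12 229  38  49 544]
[[10.100000381469727, 233.39999389648438], [25.5, 224.60000610351562], [51.400001525878906, 270.0], [36.0, 278.79998779296875]] [[221.4, -342.9], [267.0, -322.9], [304.1, -377.2], [261.5, -401.3]]
[227 291  32  30 426]
[[224.6999969482422, 299.8999938964844], [232.6999969482422, 290.1000061035156], [260.3999938964844, 312.8999938964844], [252.3000030517578, 322.70001220703125]] [[541.5, -359.0], [549.7, -346.0], [577.0, -368.2], [569.3, -382.2]]
```

View pics/w2.png

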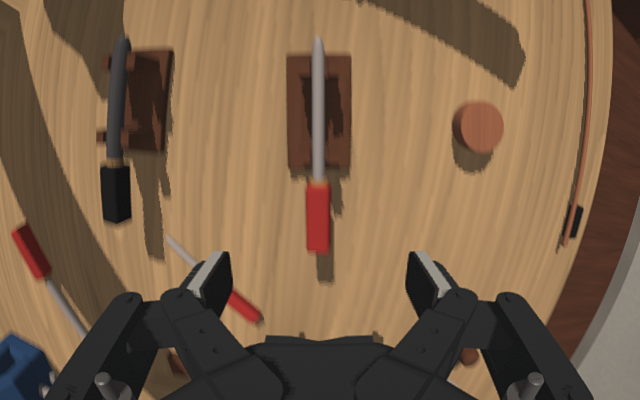

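The red handle is at (318,218), midway between the jaws, and its shaft runs up the picture through the rest. The thick rod is at (117,190) and the tin at (480,127), both clear. Next I descend.

Run:
```python
from h import *
print(rel((617.7,-253.6,50),down(97),8))
s=dict(np.load('w2.npz'));print(onz('wrist',(318,40),50,s),onz('wrist',(318,180),52,s))
```

```text
(array([0.0012, 0.0022, 0.0006]), array([-0.06, -0.49, 16.23]))
[ 602.27430044 -120.69045855   50.        ] [ 616.4444875  -234.32191417   52.        ]
```

Emit:
send_rows(steps=[[0.0012,0.0022,0,0,-0.4,16.2,85],[0.0012,0.0022,0,0,-0.4,16.2,85],[0.0012,0.0022,0,0,-0.4,16.2,85],[0.0012,0.0022,0,0,-0.4,16.2,85],[0.0012,0.0022,0,0,-0.4,16.2,85],[0.0012,0.0022,0,0,-0.4,16.2,85],[0.0012,0.0022,0,0,-0.4,16.2,85],[0.0012,0.0022,0,0,-0.4,14.2,85],[0,0,0,0,0,0,85],[0,0,0,0,0,0,60]], force=60)

```text
t: 6.5
tool_pos: [613.9, -250.6, 49.1]
eef_rot: [-179.7, -0.6, 97.1]
force: [0.2, -0.7, 0.3]
gripper_width: 69.2
gripper_force: 0.0
```

Emit:
send_rows(steps=[[0,0,0,0,0,0,30],[0,0,0,0,0,0,10],[0,0,0,0,0,0,10],[0,0,0,0,0,0,10],[0,0,0,0,0,0,10],[0,0,0,0,0,0,10],[0,0,0,0,0,0,10],[0,0,0,0,0,0,10],[0,0,0,0,0,0,10],[0,0,0,0,0,0,10]], force=60)

```text
t: 7.75
tool_pos: [613.9, -250.5, 49.0]
eef_rot: [-179.7, -0.6, 97.1]
force: [3.8, 0.6, 4.1]
gripper_width: 19.4
gripper_force: 61.4
```

Emit:
send_rows(steps=[[0,0,0,0,0,-2,10],[0,0,0,0,0,-3,10],[0,0,0,0,0,-4,10],[0,0,0,0,0,-5,10],[0,0,0,0,0,-6,10],[0,0,0,0,0,-7,10],[0,0,0,0,0,-8,10],[0,0,0,0,0,-9,10],[0,0,0,0,0,-7,10],[0,0,0,0,0,0,10]])

```text
t: 9.0
tool_pos: [614.2, -251.1, 100.7]
eef_rot: [-179.7, -0.5, 97.1]
force: [0.6, 1.1, -1.4]
gripper_width: 19.5
gripper_force: 60.8
```

Run:
```python
from h import *
s=manip.observe(); print({k:s[k] for k in('t','tool_pos','eef_rot','force','gripper_width','gripper_force')})
im=manip.snapshot('wrist'); cv2.imwrite('pics/w3.png',im[:,:,::-1])
np.savez('w3.npz',tool_pos=s['tool_pos'],eef_rot=s['eef_rot'])
```

```text
{'t': 9.0, 'tool_pos': array([ 614.2462011 , -251.05540991,  100.65687437]), 'eef_rot': array([-179.7220652 ,   -0.53730747,   97.13123162]), 'force': array([ 0.60819266,  1.07961601, -1.35560441]), 'gripper_width': 19.544986426015136, 'gripper_force': 60.81232669763267}
```

View pics/w3.png

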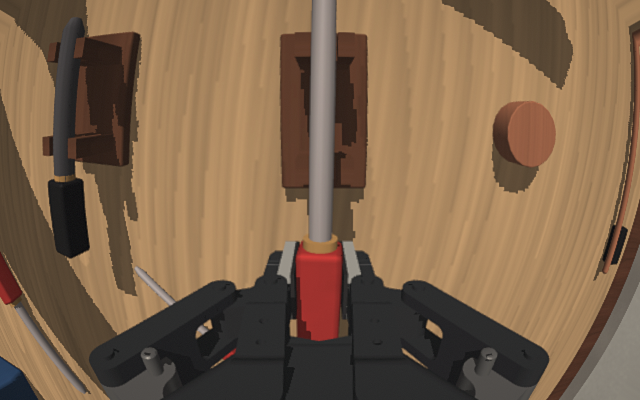

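The red handle is centred in the jaws, with the shaft running from (320,235) to (324,0), clear of the rest. Next I measure the rod's axis relative to the tool.

Run:
```python
from h import *
s=dict(np.load('w3.npz')); im=cv2.imread('pics/w3.png')
T=rot(s['eef_rot']);h=cv2.cvtColor(im,cv2.COLOR_BGR2HSV)
pts=[]
for v in range(2,232,15):
    r=h[v,290:360]; m=(r[:,1]<70)
    c=np.where(m)[0]+290
    if len(c)<8: print(v,len(c));continue
    a,b=c.min(),c.max()
    K=309.7; e,d1=ray('wrist',(a-.5,v),s);_,d2=ray('wrist',(b+.5,v),s)
    ang=np.arccos(d1@d2); dist=5/np.sin(ang/2); dm=d1+d2; dm/=np.linalg.norm(dm)
    P=T.T@(e+dm*dist-s['tool_pos']); z=1*0+ -1.0
    # on tool plane z=-1
    e2=T.T@(e-s['tool_pos']); d=T.T@dm; Q=e2+d*(z-e2[2])/d[2]
    pts.append(np.r_[P,Q]); print(v,a,b,P.round(1),Q.round(1))
pts=np.array(pts)
print('lateral',np.polyfit(pts[:,3],pts[:,4],1),'vert',np.polyfit(pts[:,0],pts[:,2],1))
for n in('scene','top'):
    cv2.imwrite(f'pics/{n}3.png',manip.snapshot(n)[:,:,::-1])
p=s['tool_pos']+T@np.array([139,0,-1]); print(p,proj('scene',p),proj('top',p))
S=cv2.imread('pics/scene3.png');t=cv2.imread('pics/top3.png')
u,v=proj('scene',p).astype(int);a=cv2.resize(S[v-25:v+25,u-60:u+25],None,fx=8,fy=6)
u,v=proj('top',p).astype(int);b=cv2.resize(t[v-25:v+25,u-25:u+60],None,fx=8,fy=6)
cv2.imwrite('pics/c3.png',np.vstack([a,b])); print(proj('scene',p).astype(int)-[60,25],proj('top',p).astype(int)-[25,25])
```

```text
2 312 335 [120.2   3.4   6.1] [117.5   3.3  -1. ]
17 312 335 [113.4   3.4   7. ] [110.8   3.3  -1. ]
32 311 335 [105.3   3.1   2.4] [104.3   3.1  -1. ]
47 311 335 [98.9  3.1  2.9] [98.   3.1 -1. ]
62 310 335 [91.7  2.9 -1.7] [91.8  2.9 -1. ]
77 310 335 [85.7  2.9 -1.7] [85.8  2.9 -1. ]
92 310 335 [79.7  2.9 -1.9] [79.8  2.9 -1. ]
107 309 334 [73.8  2.5 -2.2] [73.9  2.5 -1. ]
122 309 334 [68.   2.5 -2.7] [67.9  2.5 -1. ]
137 309 333 [61.8  2.3  1.4] [62.   2.3 -1. ]
152 309 333 [55.9  2.3  0.4] [56.   2.3 -1. ]
167 309 333 [49.9  2.3 -0.7] [50.   2.3 -1. ]
182 309 333 [44.1  2.3 -2. ] [43.8  2.3 -1. ]
197 309 332 [36.9  2.2  1.5] [37.6  2.1 -1. ]
212 309 332 [30.9  2.2 -0.3] [31.1  2.2 -1. ]
227 309 331 [23.  2.  3.] [24.5  2.  -1. ]
lateral [0.01469994 1.58270384] vert [ 0.04037616 -2.1561035 ]
[ 596.99714747 -113.1454236   102.96031157] [274.71501137 240.16588789] [343.85610113 165.81327832]
[214 215] [318 140]
```

View pics/c3.png

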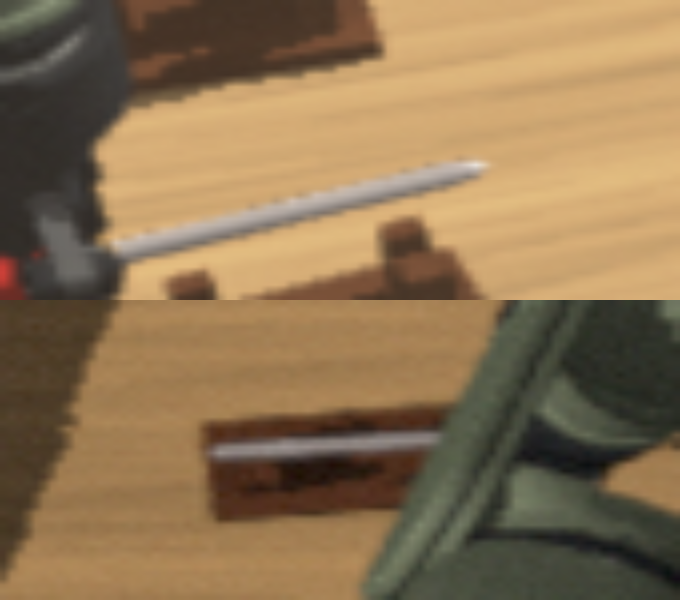

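Run:
```python
from h import *
s=dict(np.load('w3.npz'));T=rot(s['eef_rot'])
p,e=tri([ray('scene',(274.75-.45,242.7-.4)),ray('top',(344-.4,165.5-.4))]); print(p,e,'tool',T.T@(p-s['tool_pos']))
# shaft mid point in scene: check slope with second point: crop (200,228)
for u,v in((130,247),(200,229),(300,207),(400,186),(480,167)):
    uv=np.array((u/8+214-.45,v/6+215-.4)); e0,d=ray('scene',uv); e0=T.T@(e0-s['tool_pos']);d=T.T@d
    # intersect with tool vertical plane y=1.58+.0147x
    t=(1.58+.0147*e0[0]-e0[1])/(d[1]-.0147*d[0]); print((e0+d*t).round(1))
print('axis of tool x world',T[:,0])
```

```text
[ 599.83407075 -113.79828907   98.26511349] [np.float64(1.2830045846328284), np.float64(1.283004584632861)] tool [137.9560165    2.75662684   3.67229697]
[24.1  1.9 -2.7]
[45.9  2.3 -3.2]
[77.1  2.7 -1.4]
[108.7   3.2   1. ]
[134.5   3.6   1.4]
axis of tool x world [-0.12413691  0.99222079  0.00937765]
```

```bash
cat >> h.py <<'E'
M=np.array([528.4,97.2,100.]); YB=-17.4; U=np.array([np.sin(np.radians(-YB)),np.cos(np.radians(YB)),0])
OFF=R.from_rotvec([0,-.04,.0147]).as_matrix(); TIP=np.array([138,3.6,2.7])
RT=down(90+YB)@OFF.T
def tcp(adv): return M+adv*U-RT@TIP   # tool position that puts the tip adv mm past near mouth
E
python3 - <<'E'
from h import *
print(tcp(-25),R.from_matrix(RT).as_euler('xyz',degrees=True))
print(rel(tcp(-25),RT,10))
E
```

```text
[478.14676032 -57.90538281  97.17845274] [179.98314411  -2.29174859  73.44269743]
(array([-0.0017,  0.003 ,  0.0413]), array([ 18.54, -14.81,   0.7 ]))
```

Emit:
send_rows(steps=[[-0.0017,0.003,0.0413,18.5,-14.8,0.7,10],[-0.0017,0.003,0.0413,18.5,-14.8,0.7,10],[-0.0017,0.003,0.0413,18.5,-14.8,0.7,10],[-0.0017,0.003,0.0413,18.5,-14.8,0.7,10],[-0.0017,0.003,0.0413,18.5,-14.8,0.7,10],[-0.0017,0.003,0.0413,18.5,-14.8,0.7,10],[-0.0017,0.003,0.0413,18.5,-14.8,0.7,10],[-0.0017,0.003,0.0413,18.5,-14.8,0.7,10],[-0.0017,0.003,0.0413,18.5,-14.8,0.7,10],[-0.0017,0.003,0.0413,18.5,-14.8,0.7,10]])

```text
t: 10.4
tool_pos: [477.8, -57.7, 97.1]
eef_rot: [-180.0, -2.3, 73.4]
force: [0.3, 0.3, -0.6]
gripper_width: 19.5
gripper_force: 60.8
```

Run:
```python
from h import *
s=manip.observe(); T=rot(s['eef_rot']); print({k:s[k] for k in('t','tool_pos','eef_rot','force')}, tcp(-25))
p=s['tool_pos']+T@TIP
o=[]
for n,k in(('scene',7),('top',7)):
    im=manip.snapshot(n)[:,:,::-1]; cv2.imwrite(f'pics/{n}4.png',im)
    u,v=proj(n,p).astype(int); o.append(cv2.resize(im[v-25:v+25,u-50:u+50],None,fx=6,fy=6,interpolation=cv2.INTER_CUBIC)[:298])
    print(n,'origin',u-50,v-25,'pred tip crop',(proj(n,p)-[u-50,v-25])*6,'mouth crop',(proj(n,M)-[u-50,v-25])*6)
cv2.imwrite('pics/c4.png',np.vstack(o))
print(rel(tcp(-25),RT,4,s))
```

```text
{'t': 10.4, 'tool_pos': array([477.80103916, -57.74889911,  97.11260665]), 'eef_rot': array([-179.99675055,   -2.26327009,   73.36509276]), 'force': array([ 0.28510787,  0.29237084, -0.59982497])} [478.14676032 -57.90538281  97.17845274]
scene origin 287 177 pred tip crop [302.36434542 155.1339191 ] mouth crop [359.67171111 156.19350645]
top origin 238 161 pred tip crop [300.00777246 155.8863848 ] mouth crop [258.27850337 141.25582027]
(array([-0.0001,  0.0001, -0.0003]), array([-0.01,  0.09, -0.02]))
```

View pics/c4.png

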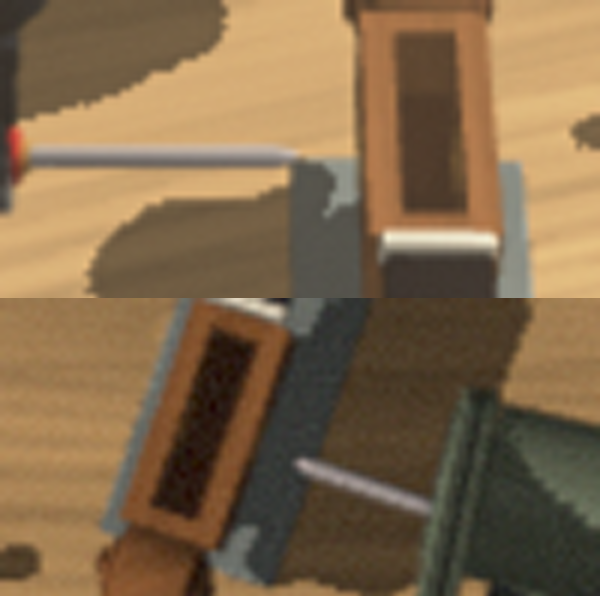

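The scene crop shows the tip at (297,156), level with the predicted point. In the top crop it is at (299,462) and points at the near mouth, offset by the same bias that camera shows for the pegbox. I'll start inserting gently.

Emit:
send_rows(steps=[[0,0,0,4,0.06,-0.84,10],[0,0,0,4,0.06,0.16,10],[0,0,0,4,0.06,0.16,10],[0,0,0,4,0.06,0.16,10],[0,0,0,4,0.06,0.16,10],[0,0,0,4,0.06,0.16,10],[0,0,0,4,0.06,0.16,10],[0,0,0,4,0.06,0.16,10],[0,0,0,4,0.06,0.16,10],[0,0,0,0,0,0,10]])

```text
t: 11.75
tool_pos: [489.3, -23.8, 98.3]
eef_rot: [180.0, -2.3, 73.5]
force: [0.7, -0.1, -0.8]
gripper_width: 19.5
gripper_force: 60.8
```

Run:
```python
from h import *
s=manip.observe(); print({k:s[k] for k in('t','tool_pos','eef_rot','force','ft_torque')}); T=rot(s['eef_rot'])
print((s['tool_pos']+T@TIP-M)@U)
im=manip.snapshot('wrist'); cv2.imwrite('pics/w5.png',im[:,:,::-1])
np.savez('w5.npz',tool_pos=s['tool_pos'],eef_rot=s['eef_rot'])
```

```text
{'t': 11.75, 'tool_pos': array([489.31547356, -23.80090047,  98.31304811]), 'eef_rot': array([179.9594786 ,  -2.26116859,  73.4814326 ]), 'force': array([ 0.7396089 , -0.10307052, -0.7985835 ]), 'ft_torque': array([-0.09718829,  0.01515523, -0.02096634])}
10.8862482646277
```

View pics/w5.png

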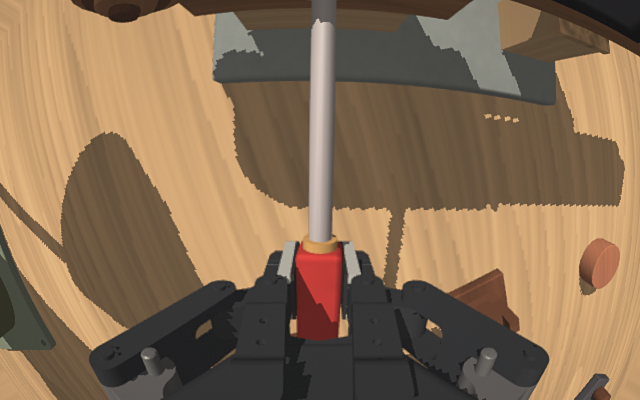

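The shaft enters the near bushing at about (322,20) with no contact force. I'll continue.

Emit:
send_rows(steps=[[0,0,0,3,0.045,0.12,10],[0,0,0,3,0.045,0.12,10],[0,0,0,3,0.045,0.12,10],[0,0,0,3,0.045,0.12,10],[0,0,0,3,0.045,0.12,10],[0,0,0,3,0.045,0.12,10],[0,0,0,3,0.045,0.12,10],[0,0,0,3,0.045,0.12,10],[0,0,0,0,0,0,10],[0,0,0,0,0,0,10]])

```text
t: 13.05
tool_pos: [496.4, -1.2, 98.3]
eef_rot: [180.0, -2.3, 73.5]
force: [-0.4, 0.0, -1.1]
gripper_width: 19.0
gripper_force: 60.8
```

Run:
```python
from h import *
s=manip.observe(); print({k:s[k] for k in('t','tool_pos','eef_rot','force','ft_torque')}); T=rot(s['eef_rot'])
p=s['tool_pos']+T@TIP;print((p-M)@U)
im=manip.snapshot('wrist'); cv2.imwrite('pics/w6.png',im[:,:,::-1])
h=cv2.cvtColor(im,cv2.COLOR_RGB2HSV); pts=[]
for v in range(40,232,12):
    c=np.where(h[v,290:360,1]<60)[0]+290
    if len(c)<8: continue
    c=np.median(c); e,d=ray('wrist',(c,v),s); Q=T.T@(e+d*((99.5-e[2])/d[2])-s['tool_pos']); pts.append(Q)
pts=np.array(pts); f=np.polyfit(pts[:,0],pts[:,1],1); print('lateral fit',f)
# lateral offset of the rod from bore line at y=0 and 56 past mouth
for t in (138-30,138+20): 
    w=s['tool_pos']+T@np.array([t,np.polyval(f,t),0]); X=np.array([U[1],-U[0],0]); print('x off bore',(w-M)@X,'at y',(w-M)@U)
# top & scene: brightness of tip in gap
for n in('scene','top'):
    im=manip.snapshot(n); g=cv2.cvtColor(im,cv2.COLOR_RGB2HSV); 
    q=[proj(n,M+a*U).round().astype(int) for a in (18,26,34,40)]; print(n,[(tuple(k),[tuple(g[k[1]+j,k[0]][1:]) for j in range(-3,4)]) for k in q])
```

```text
{'t': 13.05, 'tool_pos': array([496.36080977,  -1.15334642,  98.28813354]), 'eef_rot': array([179.96767998,  -2.25752348,  73.45892388]), 'force': array([-0.37955427,  0.02899355, -1.0834417 ]), 'ft_torque': array([-0.05020035,  0.05887689,  0.03694766])}
34.60389820718454
lateral fit [0.02464117 1.02212731]
x off bore 0.9038192981549406 at y 4.5254316574334155
x off bore 1.3867968146643521 at y 54.499453236661765
scene [((np.int64(354), np.int64(203)), [(np.uint8(90), np.uint8(94)), (np.uint8(42), np.uint8(162)), (np.uint8(34), np.uint8(174)), (np.uint8(34), np.uint8(143)), (np.uint8(42), np.uint8(116)), (np.uint8(96), np.uint8(93)), (np.uint8(123), np.uint8(93))]), ((np.int64(357), np.int64(203)), [(np.uint8(120), np.uint8(81)), (np.uint8(76), np.uint8(90)), (np.uint8(29), np.uint8(122)), (np.uint8(27), np.uint8(115)), (np.uint8(52), np.uint8(98)), (np.uint8(100), np.uint8(82)), (np.uint8(116), np.uint8(81))]), ((np.int64(360), np.int64(203)), [(np.uint8(110), np.uint8(79)), (np.uint8(113), np.uint8(79)), (np.uint8(103), np.uint8(79)), (np.uint8(95), np.uint8(83)), (np.uint8(107), 
[... 649 characters left out ...]
uint8(40)), (np.uint8(140), np.uint8(42)), (np.uint8(44), np.uint8(70)), (np.uint8(24), np.uint8(141)), (np.uint8(25), np.uint8(150)), (np.uint8(41), np.uint8(87)), (np.uint8(146), np.uint8(68))]), ((np.int64(272), np.int64(181)), [(np.uint8(157), np.uint8(39)), (np.uint8(144), np.uint8(39)), (np.uint8(131), np.uint8(41)), (np.uint8(36), np.uint8(63)), (np.uint8(33), np.uint8(61)), (np.uint8(51), np.uint8(55)), (np.uint8(136), np.uint8(45))]), ((np.int64(270), np.int64(181)), [(np.uint8(160), np.uint8(51)), (np.uint8(194), np.uint8(46)), (np.uint8(151), np.uint8(44)), (np.uint8(170), np.uint8(39)), (np.uint8(221), np.uint8(37)), (np.uint8(134), np.uint8(42)), (np.uint8(196), np.uint8(39))])]
```

Emit:
send_rows(steps=[[0,0,0,3,-0.05,0.12,10],[0,0,0,3,-0.05,0.12,10],[0,0,0,3,-0.05,0.12,10],[0,0,0,3,-0.05,0.12,10],[0,0,0,3,-0.05,0.12,10],[0,0,0,3,-0.05,0.12,10],[0,0,0,3,0.045,0.12,10],[0,0,0,3,0.045,0.12,10],[0,0,0,0,0,0,10],[0,0,0,0,0,0,10]])

```text
t: 14.45
tool_pos: [503.0, 21.9, 98.3]
eef_rot: [180.0, -2.3, 73.5]
force: [0.2, 0.2, -1.1]
gripper_width: 19.2
gripper_force: 60.8
```

No contact. About 18 mm remains to reach 20 mm beyond the far cheek.

Emit:
send_rows(steps=[[0,0,0,3,0.045,0.12,10],[0,0,0,3,0.045,0.12,10],[0,0,0,3,0.045,0.12,10],[0,0,0,3,0.045,0.12,10],[0,0,0,3,0.045,0.12,10],[0,0,0,2,0.03,0.08,10],[0,0,0,1,0.015,0.04,10],[0,0,0,0,0,0,10],[0,0,0,0,0,0,10],[0,0,0,0,0,0,10]])

```text
t: 15.7
tool_pos: [508.4, 39.0, 98.3]
eef_rot: [180.0, -2.3, 73.4]
force: [-0.3, -0.1, -0.1]
gripper_width: 19.2
gripper_force: 60.8
```

Run:
```python
from h import *
s=manip.observe(); print({k:s[k] for k in('t','tool_pos','force','ft_torque','qvel')}); T=rot(s['eef_rot'])
print('tip past far',(s['tool_pos']+T@TIP-M)@U-56)
# grey profile along bore line beyond the far cheek, scene and top
for n in('scene','top'):
    a0=cv2.imread(f'pics/{n}4.png'); b=manip.snapshot(n)[:,:,::-1]; d=np.abs(b.astype(int)-a0).sum(2)
    print(n,[(a,max(int(d[int(q[1])+j,int(q[0])]) for j in(-2,-1,0,1,2))) for a in range(56,98,3) for q in [proj(n,M+a*U).round()]])
# lateral
im=manip.snapshot('wrist');h=cv2.cvtColor(im,cv2.COLOR_RGB2HSV);X=np.array([U[1],-U[0],0])
for v in (130,170,210):
    c=np.where(h[v,290:360,1]<60)[0]+290; e,d=ray('wrist',(np.median(c),v),s); w=e+d*((99.5-e[2])/d[2]); print('x',(w-M)@X,'y',(w-M)@U)
```

```text
{'t': 15.7, 'tool_pos': array([508.38571752,  39.04585818,  98.26959845]), 'force': array([-0.34420731, -0.09313338, -0.06103119]), 'ft_torque': array([-0.09445891,  0.00661705,  0.00778862]), 'qvel': array([-0.0705547 , -0.12625652, -0.08398758,  0.06789051,  0.03622402,
       -0.03423601])}
tip past far 20.559279017095562
scene [(56, 19), (59, 88), (62, 110), (65, 99), (68, 118), (71, 105), (74, 89), (77, 20), (80, 13), (83, 15), (86, 17), (89, 16), (92, 16), (95, 16)]
top [(56, 18), (59, 18), (62, 44), (65, 102), (68, 115), (71, 143), (74, 103), (77, 103), (80, 38), (83, 14), (86, 13), (89, 11), (92, 15), (95, 15)]
x -1.0300227779184992 y -26.096610129271717
x 1.1457473183098765 y -12.447166003833702
x -0.41856378559958884 y -29.2553141278466
  return _methods._mean(a, axis=axis, dtype=dtype,
  ret = ret.dtype.type(ret / rcount)
```

The tip shows about 19–22 mm beyond the far cheek in both cameras, and the forces are near zero.

```bash
python3 -c "
from cell import manip
print(manip.sign_off())"
```

```text
the job is handed in; nothing more can be done
None
```

The thin rod is through both bushings with about 20 mm of steel beyond the far cheek, still gripped by its red handle with near-zero contact force; I handed it in at about 16 s, and no verdict came back.

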